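Swap the snap-fit cover to the filled glue-stick tub

ROBOT

A 6-joint arm with a two-finger parallel gripper is mounted at the origin on the work surface. World frame = base frame: x ahead of the robot, y to its left, z up, the work surface at z = 0. Lengths are in m, angles in rad, forces in N, time in s.
With the tool pointing down it reaches from about 0.3 to 0.875 m from the base axis. Payload 6.4 kg.
Tool frame: the origin (TCP) lies midway between the tips of the shut fingers; the grasp point (between the pads) lies 19 mm behind it; z points along the fingers, y is the line along which they close (so a half turn about z gives the same grasp; the last joint's range is limited). The gripper opens to 88 mm and grips with 3 to 60 N. Pads are 18 mm wide; open, the fingers measure 123 mm over their backs; the gripper's body (75 mm by 187 mm) begins 45 mm behind the grasp point.
Start: joints at [-1.491, 0.181, 1.607, -0, 1.354, -0.206], TCP at [0.162, -0.552, 0.239] pointing down, gripper open.
Joint ranges: [-2.99, 2.99], [-0.89, 2.07], [0.3, 2.58], [-1.14, 4.28], [0, 2.63], [-3.12, 3.12]. Speed limits (rad/s): [2.57, 2.57, 3.01, 3.14, 3.14, 3.14].

INTERFACE

Orientations are given as [roll, pitch, yaw] about the fixed x, y, z axes, in that order (R = Rz(yaw) Ry(pitch) Rx(roll)).
In Python, from station import env, move_gripper, kinematics, sensors, cams, workorder gives the robot as it stands. The module is installed in compiled form; this text tells all that it offers. Calls block until the motion is done:
- env.move_pose(position, orientation): joint-space move of the TCP to a pose.
- env.move_straight(position, orientation=None, velocity=0.15, force_limit=None): straight line of the TCP; orientation=None keeps the orientation; velocity is the mean speed in m/s. With force_limit (N) it stops when the force on the tool has changed by that much, and returns True; else False.
- env.set_joints(angles): joint-space move.
- move_gripper(opening, f_grip=None): finger opening in m; f_grip is the grip in N (None keeps the last); returns when the fingers have stopped.
- env.sleep(seconds).
- kinematics.ik(position, orientation): joint angles nearest the present ones, or None.
- sensors.get_obs(): the state.
- cams.read_camera(name): name is "side" or "top" or "wrist"; returns a dict with "pixels" (400x640x3 uint8, red, green, blue), "fx", "fy", "cx", "cy" (pixels), "world_from_camera" (4x4, takes a point from camera to world coordinates); the wrist camera has in their place "tool_from_camera" (4x4, takes a point from camera to tool coordinates, whose origin is the TCP and whose axes are the flange's). Camera axes: x right, y down, z forward; pixel columns grow to the right and rows downward; lengths in m; the calibration is good to about 2 mm. A picture is of the moment at which its call begins: read the wrist's pose just before it. There is no depth.
A pose or a line that the arm cannot do raises env.IKError and nothing moves.
- workorder.finish_job(): hands the job in; it is judged then, once.
Trained networks look in the newest picture that a camera, given by its name, has taken for a name from the list of things; names that differ only in an ending like _2 or _b are one class to them, and where a whole thing is asked for, a point or a joint stands for the part that bears it (a point fixed in the world has none). Each returns a list of dicts, best first, with "conf" (0 to 1); they miss things now and then, are a little off and sometimes report something else, mostly with a low value. They report only what shows in the picture. A call takes as long as a camera call. They do not tell look-alikes from the thing itself.
- cams.cut_out(camera, name): "mask" (400x640 bool, what is visible of it) and "uv" ([column, row] in pixels, amid what is visible of it).
- cams.mark_of(camera, name): "uv" ([column, row] in pixels: a listed point, or the origin of a listed thing).
The state is a dict: "time": time; "qpos": joint angles; "qd": joint speeds; "tau": joint torques, N m; "tcp_pos": TCP position; "tool_rot": TCP orientation; "contact_force": force on the tool from outside, world axes, zero at the start; "ft_torque": the same for the moment, N m; "grip_width": finger opening in m; "finger_force": force on a finger pad.
Only numpy, scipy, OpenCV 4.12 (cv2) and the standard library are available. Lean on these libraries where they do the work, as an engineer would, in place of code of your own. Each camera call takes 0.05 s, during which the arm holds its last target. There are 200 camera calls.

TASK

Two equal white tubs stand fixed on the cutting mat: the empty one has the snap-fit cover, the one with glue sticks in it stands open, packed up to some height with card. Squeeze the cover's two side tabs together gently to free it, lift it off without wrenching, and carry it to the filled tub; with the tabs held in, press it down gently against the springy seal until it is fully home, then let go so that both tabs spring out and lock it. Leave the things lying around where they are.

Things in the scene. Friction and masses are not known exactly. Their poses are not given: they have to be found in the camera images.
- cover_grip (a point): point on the loose grey snap-fit cover (about 95 g): midway between its two upright tabs, half-way up them, 15 mm over the top of its 4 mm plate, so 19 mm over the plate's underside. x along the cover's 130 mm, y across its 78 mm towards tab_a, z up. Tabs 26 mm long in x, 5 mm thick, 30 mm tall over the plate; outer faces 58 mm apart when out, 46 mm when both are squeezed in to their stops
- cover: the same cover, origin at the centre of its plate's underside. It fits either way round. Four round pegs below it (12 mm thick, 16 mm long, the last 6 mm tapered to 5 mm) enter a tub's mouth with 1.5 mm play all round. Pressing it on the filled tub with over about 15 N (45 N all contacts added), or wrenching it on the empty one (60 N), spoils it, and so does squeezing the tabs with over 40 N each
- tab_a (a joint): how far the tab on the cover's +y side is pressed in, m: 0 out, 0.006 at its stop; spring 5 N when out, 11 N at the stop. Under the plate the tab ends in a square hook, 9.5 to 13.5 mm below the underside, that catches under a tub's lip; no ramp, so tabs must be held in while the cover goes on. The hook lets go at 0.0035 with the cover centred, at 0.005 at worst
- tab_b (a joint): the same for the tab on the cover's -y side. Hook tips are 65 mm apart when both tabs are out, 53 mm when in
- tub_empty_rim (a point): centre of the mouth of the empty tub, level with its rim; x along its length, y across, z up. At the start the cover is snapped on it, the plate's underside 1.5 mm over the rim (cover_grip 20.5 mm above this point), hooks held up against the lips by the sprung seal
- tub_empty: the empty white tub, fixed, 130 by 78 by 46 mm; origin under its centre, on the bench
- tub_full: the filled open tub: origin on the bench under its centre, axes as the empty one. Same tub, fixed, but standing on card packing of unknown height: its rim lies 46 to 66 mm above this point and must be felt. Mouth 93 by 58 mm. Near both ends (54 mm from the centre) a sprung black seal bar stands 6 mm over the rim; about 5 N in all pushes it level. Then the cover's plate meets the hard rim: fully home. Let go and locked, it rises 1.5 mm
- brush: a paint brush, 160 mm long, lying between the tubs (leave alone); origin at its underside
- paint_jar: a small clear paint jar with a lid, 52 mm across and 65 mm high (leave alone); origin at its underside
- tape_roll: a roll of paper tape, 90 mm across, lying flat (leave alone); origin at its underside
- glue_gun: a black cordless glue gun lying on its side (leave alone); origin at its underside
- scissors: a pair of scissors lying flat (leave alone); origin at its underside
- wedge_shoe: a cardboard model of a wedge-heeled shoe, 95 mm high (leave alone); origin at its underside
- offcut: a strip of cardboard, 90 mm long (leave alone); origin at its underside
- knife_block: a wooden block, 90 mm long and 50 mm high (leave alone); origin at its underside
There are look-alikes about, which are no part of the job. What is shaped like the tub_empty but pink is not meant.

How it is judged:
By the outcome, as a careful person would: the job done as asked, in the order asked, and still so for the second after the job is handed in, with the robot touching nothing.
It also fails if it takes over 45 s, if anything falls off the work surface, if the arm or the gripper's body presses on something with over 40 N, if the wrist force passes 120 N, or if a joint passes its speed limit or range.

## Working session

There is one attempt and no reset: what is moved stays moved. The work goes in short steps, each a Python script; the robot and the scene stay as the last script left them, time stands still between calls to the robot, and variables do not carry over. Pictures are saved under pics/ and viewed, at most 10 in all, crops included, and the job is handed in when it is done.

```bash
mkdir -p pics; cat > h.py <<'E'
from station import env, move_gripper, kinematics, sensors, cams, workorder
import numpy as np, cv2
def snap(n,f=None):
    o=sensors.get_obs(); c=cams.read_camera(n)
    if f: cv2.imwrite('pics/'+f,c['pixels'][:,:,::-1])
    return c
def ray(c,uv,z,T=None):
    T=c['world_from_camera'] if T is None else T
    T=np.array(T); d=T[:3,:3]@np.array([(uv[0]-c['cx'])/c['fx'],(uv[1]-c['cy'])/c['fy'],1]); o=T[:3,3]
    return o+d*(z-o[2])/d[2]
E
python3 - <<'E'
from h import *
for n in ['top','side']:
    c=snap(n,n+'.png'); print(n,np.round(c['world_from_camera'],3).tolist(),c['fx'])
    for name,z in [('cover_grip',.067),('cover',.0475),('tub_empty',0),('tub_empty_rim',.046),('tub_full',0),('tab_a',.06)]:
        for d in cams.mark_of(n,name): print(name,round(d['conf'],2),np.round(d['uv'],1),np.round(ray(c,d['uv'],z),4))
o=sensors.get_obs();print(o['time'],o['tcp_pos'],o['tool_rot'])
E
```

```text
top [[0.012, -0.998, 0.069, 0.362], [-1.0, -0.011, 0.012, 0.003], [-0.011, -0.069, -0.998, 1.379], [0.0, 0.0, 0.0, 1.0]] 445.55621335121305
cover_grip 0.77 [257.4 154.9] [0.5591 0.1907 0.067 ]
cover_grip 0.62 [261.6 157.5] [0.5514 0.1781 0.067 ]
cover 0.89 [258.2 157.1] [0.5554 0.191  0.0475]
tub_empty 0.73 [221.  288.6] [0.1551 0.3036 0.    ]
tub_empty 0.66 [260.4 157.8] [0.5601 0.1908 0.    ]
tub_empty_rim 0.8 [213.3 288.1] [0.1632 0.3165 0.046 ]
tub_empty_rim 0.58 [259.5 158.4] [0.5517 0.1872 0.046 ]
tub_full 0.59 [392.5 182.7] [ 0.4864 -0.221   0.    ]Traceback (most recent call last):
  File "<stdin>", line 5, in <module>
ValueError: it knows: brush, cover, cover_grip, glue_gun, knife_block, offcut, paint_jar, scissors, tape_roll, tub_empty, tub_empty_rim, tub_full, wedge_shoe
```

View pics/top.png

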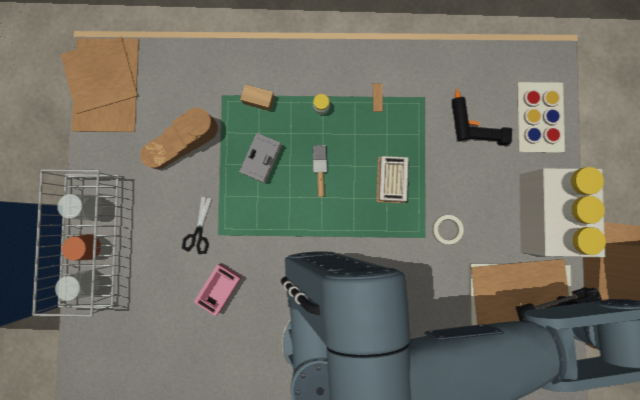

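The top view shows the covered tub at about (261,158), the open filled tub at (392,180) and the pink look-alike at (219,289). Next I look at both tubs from nearer with the wrist camera.

```bash
cat >> h.py <<'E'
from scipy.spatial.transform import Rotation as R
def wsnap(f=None):
    o=sensors.get_obs(); c=cams.read_camera('wrist')
    r=o['tool_rot']; r=np.array(r)
    M=r if r.shape==(3,3) else R.from_euler('xyz',r).as_matrix()
    T=np.eye(4);T[:3,:3]=M;T[:3,3]=o['tcp_pos']
    c['T']=T@np.array(c['tool_from_camera'])
    if f: cv2.imwrite('pics/'+f,c['pixels'][:,:,::-1])
    return c
E
python3 - <<'E'
from h import *
o=sensors.get_obs();print(o['time'],o['tcp_pos'],o['tool_rot'])
c=wsnap();print(np.round(c['tool_from_camera'],3).tolist(),c['fx'])
c=snap('side','side.png')
for name,z in [('cover_grip',.067),('tub_full',0)]:
    for d in cams.mark_of('side',name): print(name,round(d['conf'],2),np.round(d['uv'],1),np.round(ray(c,d['uv'],z),4))
for n,p in [('e',[.50,.19,.30]),('f',[.43,-.215,.30])]:
    env.move_pose(p,[np.pi,0,0]); env.sleep(.2)
    o=sensors.get_obs();print(o['time'],o['tcp_pos'],o['tool_rot'],np.round(o['qpos'],2))
    c=wsnap('w_'+n+'.png'); print(np.round(c['T'][:3,3],3))
    for name,z in [('cover_grip',.067),('cover',.0475),('tub_empty_rim',.046),('tub_full',0)]:
        for d in cams.mark_of('wrist',name): print(name,round(d['conf'],2),np.round(d['uv'],1),np.round(ray(c,d['uv'],z,c['T']),4))
E
python3 -c "
import cv2,numpy as np
a=[cv2.imread('pics/w_%s.png'%k) for k in 'ef']
cv2.imwrite('pics/both.png',cv2.resize(np.vstack(a),(480,600)))"
```

```text
0.3 [ 0.16211464 -0.5515049   0.23840551] [-3.14098262e+00 -1.28511068e-04  2.85812757e-01]
[[-0.001, -0.961, -0.276, 0.071], [1.0, -0.001, 0.0, -0.001], [-0.001, -0.276, 0.961, -0.145], [0.0, 0.0, 0.0, 1.0]] 354.23941696506574
cover_grip 0.84 [269.8 245.9] [0.551  0.2006 0.067 ]
tub_full 0.88 [316.9 166.8] [ 0.5009 -0.2048  0.    ]
3.575 [0.50018118 0.18953718 0.29991932] [ 3.14151639e+00  1.15215426e-04 -8.32435829e-04] [ 0.14  0.04  1.63 -0.    1.46  1.71]
[0.571 0.19  0.445]
cover_grip 0.96 [312.7 105.9] [0.5568 0.1924 0.067 ]
tub_empty_rim 0.58 [230.1 398. ] [0.1575 0.31   0.046 ]
tub_full 0.78 [636.6 155. ] [ 0.493  -0.2181  0.    ]
5.5417 [ 0.43040467 -0.21423868  0.29998633] [-3.14147475e+00 -2.31907912e-05  1.55355010e-03] [-0.71 -0.08  1.76  0.    1.47  0.86]
[ 0.501 -0.213  0.445]
tub_full 0.79 [317.6  95.8] [ 0.4964 -0.2168  0.    ]
```

View pics/both.png

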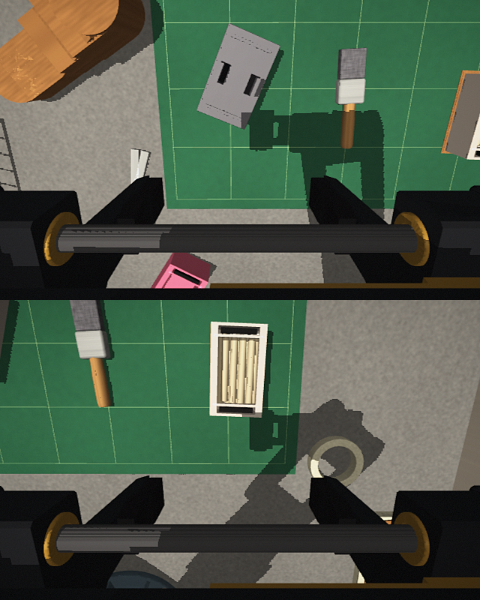

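View pics/side.png

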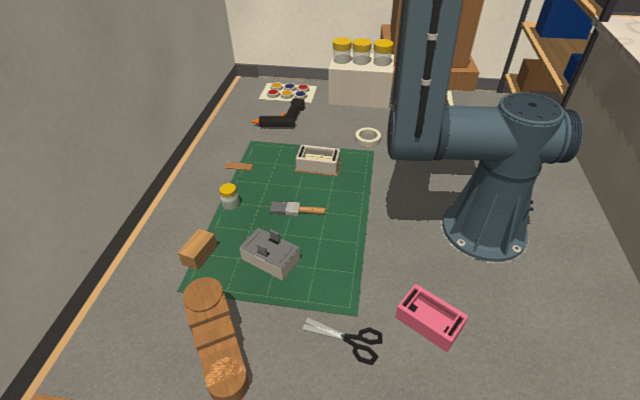

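The wrist views show the cover with its two dark-shadowed tabs, turned about -25°, and the filled tub turned slightly, with brown packing showing at its left edge. The side view confirms this: cover at (270,250), filled tub at (318,158). Next I fit the outlines in the saved pictures.

```bash
cat >> h.py <<'E'
def rect(c,mask,z,T=None):
    "min-area rectangle of a mask projected to height z: centre, (long, short), yaw of long axis"
    T=c['T'] if T is None else T
    m=mask.astype(np.uint8); m=cv2.morphologyEx(m,cv2.MORPH_OPEN,np.ones((5,5)))
    k=max(cv2.findContours(m,cv2.RETR_EXTERNAL,cv2.CHAIN_APPROX_NONE)[0],key=cv2.contourArea)
    k=cv2.convexHull(k)[:,0]
    P=np.array([ray(c,p,z,T)[:2] for p in k.astype(float)])
    (cx,cy),(w,h),a=cv2.minAreaRect((P*1000).astype(np.float32))
    if w<h: a+=90; w,h=h,w
    a=(a+90)%180-90
    return np.round([cx,cy,w,h,a],1)
E
python3 - <<'E'
from h import *
c=wsnap()
for n in ['tub_full']:
    for d in cams.cut_out('wrist',n): 
        print(n,d['conf'],d['uv'],[rect(c,d['mask'],z) for z in (.046,.056,.066)]); m=d['mask']
hsv=cv2.cvtColor(c['pixels'],cv2.COLOR_RGB2HSV); 
box=np.zeros((400,640),bool); box[15:165,265:370]=1
w=box&(hsv[...,1]<60)&(hsv[...,2]>150)
print('white',[rect(c,w,z) for z in (.046,.056,.066)])
# cover in its saved picture
p=cv2.imread('pics/w_e.png'); T=np.array(R.from_euler('x',np.pi).as_matrix()); M=np.eye(4);M[:3,:3]=T;M[:3,3]=[.50018,.18954,.29992]
Tc=M@np.array(c['tool_from_camera'])
h=cv2.cvtColor(p,cv2.COLOR_BGR2HSV); box[:]=0; box[15:185,240:390]=1
g=box&(h[...,1]<60)&(h[...,2]>60); print('cover',rect(c,g,.0515,Tc))
v=cv2.cvtColor(c['pixels'],cv2.COLOR_RGB2BGR); v[w]=(0,0,255); p[g]=(0,0,255)
cv2.imwrite('pics/seg.png',np.hstack([cv2.resize(v[0:190,240:400],None,fx=2.4,fy=2.4),cv2.resize(p[0:190,240:400],None,fx=2.4,fy=2.4)]))
E
```

```text
white [array([ 498.7, -180.8,  129.7,   10.7,   -2.3]), array([ 498.7, -181.6,  126.5,   10.4,   -2.3]), array([ 498.8, -182.5,  123.2,   10.2,   -2.3])]
cover [557.2 189.2 129.3  77.8 -22.5]
```

View pics/seg.png

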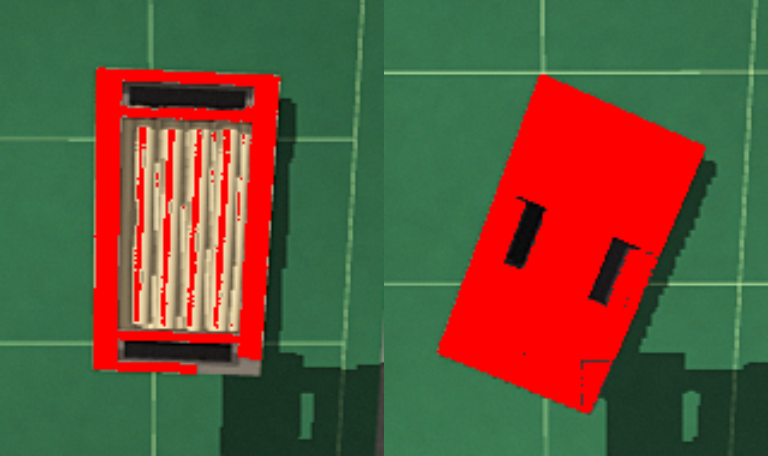

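The cover fit is good: 129×78 mm at (557,189) mm, yaw -22.5°. The tub mask was broken up by a shadowed corner, so I refit it. Then I approach the cover and look again at the grasp yaw before squeezing.

```bash
python3 - <<'E'
from h import *
c=wsnap()
h=cv2.cvtColor(c['pixels'],cv2.COLOR_RGB2HSV); b=np.zeros((400,640),bool); b[15:165,270:365]=1
w=(b&(h[...,1]<70)&(h[...,2]>85)).astype(np.uint8); w=cv2.morphologyEx(w,cv2.MORPH_CLOSE,np.ones((25,25)))
print('tub',[rect(c,w>0,z) for z in (.046,.051,.056,.066)])
y=np.radians(-22.5); d=np.array([np.cos(y),np.sin(y)])
p=np.array([.5572,.1892])
env.move_pose([*(p-.071*d),.26],[np.pi,0,y]); env.sleep(.2)
c=wsnap()
h=cv2.cvtColor(c['pixels'],cv2.COLOR_RGB2HSV); b[:]=0; b[10:190,230:400]=1
g=b&(h[...,1]<60)&(h[...,2]>60); print('cover',rect(c,g,.0515))
for d in cams.mark_of('wrist','cover_grip'): print(d['conf'],ray(c,d['uv'],.0665,c['T']))
print(sensors.get_obs()['time'],np.round(sensors.get_obs()['contact_force'],2))
E
```

```text
tub [array([ 497.4, -214.8,  131.4,   79.7,   -2.3]), array([ 497.5, -214.8,  129.8,   78.7,   -2.3]), array([ 497.5, -214.7,  128.1,   77.7,   -2.3]), array([ 497.6, -214.7,  124.8,   75.7,   -2.3])]
cover [557.2 189.2 128.   77.9 -22.6]
0.58 [0.55936267 0.18861932 0.0665    ]
7.85 [ 0.18 -0.45 -0.18]
```

```bash
cat >> h.py <<'E'
def st(yaw,t=''):
    o=sensors.get_obs(); f=np.array(o['contact_force']); c,s=np.cos(yaw),np.sin(yaw)
    print(t,'t',round(o['time'],2),'tcp',np.round(o['tcp_pos'],4),'Fxyz(cover)',np.round([c*f[0]+s*f[1],-s*f[0]+c*f[1],f[2]],2),'T',np.round(o['ft_torque'],2),'w',round(o['grip_width'],4),'ff',o['finger_force'])
    return o
E
python3 - <<'E'
from h import *
y=np.radians(-22.5); p=np.array([.5572,.1892])
move_gripper(.074,20)
env.move_pose([*p,.085],[np.pi,0,y])
st(y,'above')
print(env.move_straight([*p,.0545],velocity=.04,force_limit=4)); st(y,'down')
move_gripper(.055,20); st(y,'touch')
E
```

```text
above t 9.04 tcp [0.5579 0.1895 0.0861] Fxyz(cover) [ 0.03  0.52 -0.24] T [0.05 0.02 0.01] w 0.074 ff 0.0
False
down t 9.95 tcp [0.5574 0.1892 0.0546] Fxyz(cover) [-0.67  0.06 -0.9 ] T [0.07 0.   0.02] w 0.0743 ff 0.0
touch t 10.42 tcp [0.5575 0.1893 0.0548] Fxyz(cover) [-0.92 -0.28  1.97] T [ 0.11 -0.03  0.08] w 0.0551 ff 6.759280981641496
```

```bash
python3 - <<'E'
from h import *
y=np.radians(-22.5); p=np.array([.5572,.1892])
move_gripper(.050,24); st(y,'mid')
move_gripper(.044,24); env.sleep(.15); o=st(y,'shut')
if o['grip_width']<.0475:
    for z in (.058,.066,.076):
        print(env.move_straight([*p,z],velocity=.03,force_limit=12)); st(y,str(z))
E
```

```text
mid t 10.71 tcp [0.5574 0.1892 0.0547] Fxyz(cover) [-0.5  -0.2   2.94] T [ 0.08  0.03 -0.  ] w 0.0498 ff 8.883902685338398
shut t 11.1 tcp [0.5574 0.1892 0.0546] Fxyz(cover) [ 0.61 -1.09  3.21] T [ 0.04 -0.06 -0.02] w 0.0458 ff 24.000523294089362
False
0.058 t 11.37 tcp [0.5571 0.1892 0.0579] Fxyz(cover) [-0.01  0.2   0.87] T [ 0.05 -0.11  0.01] w 0.0454 ff 23.999827407533303
False
0.066 t 11.78 tcp [0.5572 0.1892 0.0662] Fxyz(cover) [ 0.24  0.49 -0.33] T [ 0.09 -0.    0.01] w 0.0452 ff 23.99987658878672
False
0.076 t 12.27 tcp [0.5574 0.1892 0.0763] Fxyz(cover) [-0.24 -0.5  -0.39] T [ 0.08 -0.03  0.01] w 0.0456 ff 23.999918023328064
```

```bash
python3 - <<'E'
from h import *
y=np.radians(-22.5); p=np.array([.5572,.1892])
env.move_straight([*p,.18],velocity=.12); st(y)
env.move_pose([.4975,-.2147,.18],[np.pi,0,np.radians(-2.3)])
env.move_straight([.4975,-.2147,.125],velocity=.1)
env.sleep(.2); st(np.radians(-2.3),'over tub')
snap('side','s2.png'); wsnap('w2.png')
a=cv2.imread('pics/s2.png')[90:230,220:420]; b=cv2.imread('pics/w2.png')
cv2.imwrite('pics/chk.png',np.vstack([cv2.resize(a,(428,300)),cv2.resize(b,(428,268))]))
E
```

```text
t 13.28 tcp [0.5566 0.1891 0.179 ] Fxyz(cover) [ 1.14  0.69 -1.04] T [ 0.05 -0.02  0.02] w 0.0453 ff 23.999938380438834
over tub t 15.69 tcp [ 0.498  -0.215   0.1258] Fxyz(cover) [ 0.25 -0.07 -0.56] T [ 0.03 -0.    0.02] w 0.0454 ff 23.999956409388687
```

View pics/chk.png

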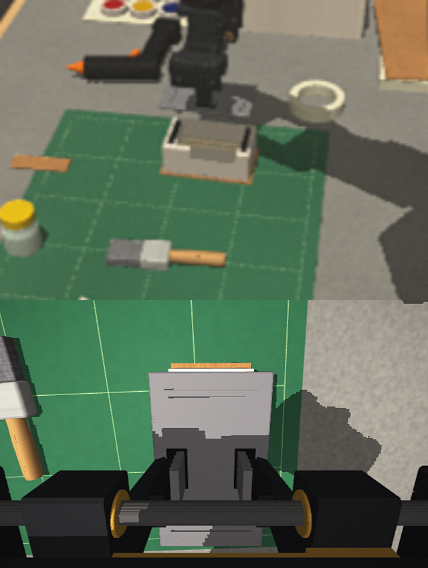

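The cover is held level and parallel over the tub. Now I press down slowly under a force limit.

```bash
python3 - <<'E'
from h import *
y=np.radians(-2.3); p=[.4975,-.2147]
env.move_straight([*p,.090],velocity=.06,force_limit=6); env.sleep(.15); st(y,'base')
print(env.move_straight([*p,.073],velocity=.015,force_limit=5)); st(y,'a')
E
```

```text
base t 16.68 tcp [ 0.4978 -0.2149  0.0905] Fxyz(cover) [-0.03  0.69  0.35] T [-0.02  0.05  0.03] w 0.0453 ff 23.999852595152333
False
a t 17.96 tcp [ 0.4976 -0.2148  0.0731] Fxyz(cover) [ 0.65 -0.82 -0.57] T [0.01 0.06 0.01] w 0.0451 ff 23.999837950395886
```

```bash
python3 - <<'E'
from h import *
y=np.radians(-2.3); p=[.4975,-.2147]
for z in np.arange(.071,.046,-.001):
    r=env.move_straight([*p,z],velocity=.012,force_limit=5); o=st(y,'%.3f %s'%(z,r))
    f=o['contact_force']
    if r or f[2]>8.5 or np.hypot(f[0],f[1])>6: break
E
```

```text
0.071 False t 18.27 tcp [ 0.4974 -0.2146  0.0709] Fxyz(cover) [-0.19 -0.16 -1.15] T [-0.04  0.04  0.05] w 0.0452 ff 23.99997598506161
0.070 False t 18.52 tcp [ 0.4975 -0.2147  0.0699] Fxyz(cover) [ 0.26 -0.16 -0.17] T [ 0.01 -0.01 -0.  ] w 0.0456 ff 23.99984651914565
0.069 False t 18.77 tcp [ 0.4975 -0.2147  0.0689] Fxyz(cover) [ 0.11  1.11 -0.74] T [0.05 0.   0.02] w 0.0455 ff 23.999914572777925
0.068 False t 19.02 tcp [ 0.4975 -0.2147  0.0679] Fxyz(cover) [ 0.63 -0.17 -0.44] T [-0.   -0.03  0.05] w 0.0455 ff 23.999865354853682
0.067 False t 19.27 tcp [ 0.4974 -0.2147  0.0669] Fxyz(cover) [ 0.   -0.07 -1.3 ] T [0.05 0.03 0.06] w 0.0455 ff 23.999587358994177
0.066 False t 19.52 tcp [ 0.4975 -0.2146  0.0659] Fxyz(cover) [-0.25 -0.5   0.15] T [-0.03  0.01 -0.02] w 0.0455 ff 23.99982964139781
0.065 False t 19.77 tcp [ 0.4974 -0.2147  0.0649] Fxyz(cover) [ 0.52  0.15 -0.88] T [-0.    0.02  0.  ] w 0.0455 ff 23.99989369791001
0.064 False t 20.02 tcp [ 0.4974 -0.2146  0.0639] Fxyz(cover) [-0.72 -1.02 -0.88] T [-0.02 -0.02  0.04] w 0.0456 ff 23.99986841250211
0.063 False t 20.27 tcp [ 0.497
[... 468 characters left out ...]
] w 0.0456 ff 23.999933350423817
0.059 False t 21.27 tcp [ 0.4976 -0.2148  0.0591] Fxyz(cover) [-0.09 -1.11  1.34] T [-0.02 -0.05 -0.04] w 0.0453 ff 24.000134804227855
0.058 False t 21.52 tcp [ 0.4976 -0.2148  0.0581] Fxyz(cover) [-0.12 -0.63  2.61] T [ 0.01 -0.04  0.06] w 0.0454 ff 24.000455616333056
0.057 False t 21.77 tcp [ 0.4977 -0.2148  0.0571] Fxyz(cover) [0.09 0.6  3.47] T [-0.02 -0.07  0.08] w 0.0458 ff 24.000360569916666
0.056 False t 22.02 tcp [ 0.4976 -0.2148  0.0561] Fxyz(cover) [ 0.16 -0.08  3.96] T [ 0.05 -0.04 -0.  ] w 0.0455 ff 24.000532489735633
0.055 False t 22.27 tcp [ 0.4977 -0.2148  0.056 ] Fxyz(cover) [-3.34  1.79 12.7 ] T [0.34 0.54 0.04] w 0.0457 ff 24.00167598039843
```

The seal was met at z=0.062 and the hard rim at 0.056, after about 6 mm of travel, so the cover is home with Fz 12.7 N. I ease slightly and let go.

```bash
python3 - <<'E'
from h import *
y=np.radians(-2.3); p=[.4976,-.2148]
env.move_straight([*p,.0557],velocity=.01); st(y,'eased')
for w in (.052,.057,.064,.076):
    move_gripper(w,24); st(y,'open')
env.sleep(.2); print(env.move_straight([*p,.10],velocity=.06,force_limit=5)); st(y,'up')
d=np.array([np.cos(y),np.sin(y)])
env.move_pose([.4976-.071,-.2148+.003,.26],[np.pi,0,y]); env.sleep(.2)
c=wsnap('w3.png'); h=cv2.cvtColor(c['pixels'],cv2.COLOR_RGB2HSV); b=np.zeros((400,640),bool); b[10:190,230:400]=1
print('cover',rect(c,b&(h[...,1]<60)&(h[...,2]>60),.0545))
snap('side','s3.png')
a=cv2.imread('pics/s3.png')[110:200,260:380]; v=cv2.imread('pics/w3.png')[0:200,200:430]
cv2.imwrite('pics/fin.png',np.vstack([cv2.resize(a,(460,300)),cv2.resize(v,(460,300))]))
E
```

```text
eased t 22.52 tcp [ 0.4977 -0.2148  0.0561] Fxyz(cover) [-1.26  0.48  7.06] T [ 0.21  0.18 -0.01] w 0.0457 ff 24.00101542531047
open t 22.83 tcp [ 0.4977 -0.2149  0.056 ] Fxyz(cover) [-0.73  0.07  6.45] T [0.09 0.19 0.07] w 0.052 ff 7.913666274107527
open t 23.12 tcp [ 0.4977 -0.2149  0.056 ] Fxyz(cover) [-1.02  0.17  6.01] T [ 0.1   0.17 -0.01] w 0.0574 ff 5.448229561443441
open t 23.44 tcp [ 0.4971 -0.2145  0.0551] Fxyz(cover) [-0.26 -0.08 -0.48] T [ 0.05  0.04 -0.02] w 0.064 ff 0.0
open t 23.82 tcp [ 0.4976 -0.2148  0.0557] Fxyz(cover) [-0.44 -0.42  0.16] T [ 0.06 -0.01  0.02] w 0.0759 ff 0.0
False
up t 24.92 tcp [ 0.4974 -0.2146  0.0998] Fxyz(cover) [-0.15 -0.14  0.1 ] T [-0.03  0.03  0.02] w 0.0755 ff 0.0
cover [ 497.2 -214.3  128.5   77.8   -2.4]
```

View pics/fin.png

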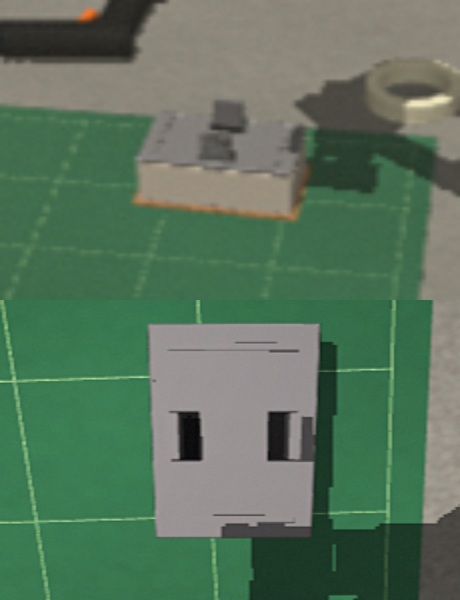

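The cover sits flush and level on the filled tub with both tabs fully out, and nothing is touching it.

```bash
python3 -c "
from h import *
print(workorder.finish_job())"
```

```text
the job is handed in; nothing more can be done
None
```

I moved the cover to the filled tub, pressed it fully home at about 13 N and let go. Both tabs sprang out and it sits flush; I handed the job in at about 27 s, and no verdict was returned.

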